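# Sort two climate loggers and hold the cam clamp at full lift

## Robot

A 7-joint arm with a two-finger parallel gripper is mounted at the origin on the work surface; the furniture and walls round the work are solid. World frame = base frame: x ahead of the robot, y to its left, z up, the work surface at z = 0. Lengths are in m, angles in rad, forces in N, time in s.
With the tool pointing down it reaches from about 0.425 to 0.875 m from the base axis. Payload 4.7 kg.
Tool frame: the origin (TCP) lies midway between the tips of the shut fingers; the grasp point (between the pads) lies 19 mm behind it; z points along the fingers, y is the line along which they close (so a half turn about z gives the same grasp; the last joint's range is limited). The gripper opens to 87 mm and grips with 3 to 60 N. Pads are 19 mm wide; open, the fingers measure 117 mm over their backs; the gripper's body (75 mm by 190 mm) begins 51 mm behind the grasp point.
Start: joints at [1.284, 0.321, -0.07, 1.45, 0.023, 1.371, -0.057], TCP at [0.193, -0.621, 0.223] pointing down, gripper open.
Joint ranges: [-2.86, 2.86], [-0.3, 2.09], [-1.38, 1.24], [0.06, 2.45], [-1.56, 4.7], [0.09, 2.05], [-2.69, 2.69]. Speed limits (rad/s): [2.57, 2.57, 3.14, 3.14, 3.14, 3.14, 3.14].

## Interface

Orientations are given as a rotation vector (axis times angle).
In Python, from bench import ctrl, get_image, calibration gives the robot as it stands.
- The arm moves only by the tool apply_moves, never from a script. Its arguments are lists of equal length, an entry for each row: "dp": the shift along the tool's x, y, z in m, a list of three; "twist": the turn, a rotation vector about the tool's x, y, z in rad, a list of three; "fingers": the closure, from 0 (fully open) to 1 (shut). In form: {"dp": [[dx, dy, dz], ...], "twist": [[ax, ay, az], ...], "fingers": [fingers, ...]}. A call has 1 to 10 rows; each row shifts and turns the commanded pose from where the row before left it, along the tool's axes as they then stand; what a row does not reach is not made up. A row lasts 1/10 s, in which the tool goes at most 50 mm and 8.59 degrees, less where a joint would pass 70% of its speed; a pose out of reach is approached as far as the arm can. A call is refused whole if a number of a shift passes 0.05 or a number of a turn 0.15, either way. A call with a gripper value outside its range is refused whole. The fingers move at their own pace and stop on an object; "newtons" is the grip in N (left out, the last holds). Time passes only in rows, so rows that do not move let the fingers close. It gives the time, the measured TCP pose, the force, the opening and the grip force at its end, in the units of the state.
- ctrl.get_state(): the state, without advancing time (a new reading comes with each control period).
- get_image(name): name is "scene" or "top" or "wrist"; returns the picture (384x512x3 uint8, red, green, blue); there is no depth.
- calibration(name): a dict with "fx", "fy", "cx", "cy" (pixels), "eye" and "attitude" of the camera in the world; the wrist camera has in their place "hand_eye" (4x4, takes a point from camera to tool coordinates, whose origin is the TCP and whose axes are the flange's). Camera axes: x right, y up, looking along -z (the intrinsics and any distortion apply to the point x, -y, -z); pixel columns grow to the right and rows downward; lengths in m; the calibration is good to about 2 mm. A picture is of the moment at which its call begins: read the wrist's pose just before it. calibration takes no time and is no camera call.
- ctrl.close_job(): hands the job in; it is judged then, once.
The state is a dict: "time": time; "joint_positions": joint angles; "qd": joint speeds; "joint_torque": joint torques, N m; "position": TCP position; "tool_rot": TCP orientation; "ft_force": force on the tool from outside, world axes, zero at the start; "torque": the same for the moment, N m; "grip_width": opening from 0.0 (shut) to 1.0 (fully open); "grip_force": force on a finger pad.
Only numpy, scipy, OpenCV 4.12 (cv2) and the standard library are available. Lean on these libraries where they do the work, as an engineer would, in place of code of your own. Each camera call takes 0.05 s, during which the arm holds its last target. There are 200 camera calls.

## Task

Two white climate loggers lie on the table: lay the one with the round tag flat in the nest of the cam clamp and the one with the long bar tag flat in the separate reject nest, let go of both, and only then swing the clamp's black-handled cam lever to its highest lift, where the lever points straight away from the nest, so that the cam clamps the round-tag logger. The lever springs back by itself, so finish while still holding it there; leave the stapler, the tape roll and the tape measure where they are.

Things in the scene. Friction and masses are not known exactly. Their poses are not given: they have to be found in the camera images.
- logger_round_center (a point): centre of the logger with the round tag: a loose white plastic box 40 (its x) x 76 (its y) x 30 mm high (z up), 0.08 to 0.17 kg; a black disc of 28 mm diameter on its top. Lies on the table, so its centre starts 15 mm above it. Either way round fits the nest. It is gripped across the 40 mm width.
- logger_bar_center (a point): centre of the logger with the bar tag: the same white box, 40 (x) x 76 (y) x 30 mm, with a black bar 54 x 9 mm along its y on its top. Starts on the table. Behind the loggers, further from the robot, stands a grey drawer box 180 mm high (its front at world x = 0.55, from y = 0.21 to 0.41): swing past in front of it.
- clamp_nest (a point): centre of a logger seated in the cam clamp's nest, 15 mm above the nest floor (top of a fixed grey base plate 116 x 215 x 10 mm); the logger's length lies along this point's y. Steel corner guides with outward flared tops, 21 mm above the floor, leave 4 mm play a side across x and 52 mm between them along y for fingers. Lengthwise 42 mm to the sprung stop at -y, 43 mm to the unturned cam at +y.
- reject_nest (a point): centre of a logger seated in the reject nest: a separate fixed grey plate 84 x 130 x 10 mm without a lever, its top 15 mm under this point. The logger's length lies along this point's y. Steel corner and end guides with flared tops, 21 mm above the plate, leave 4 mm play a side across x and 4.5 mm along y, and 52 mm between the guides for fingers.
- lever_pivot (a point): point on the vertical pivot axis of the cam lever, at the height of the middle of its handle; 77 mm along +y of clamp_nest and 41 mm higher. Its axes are those of clamp_nest. The cam is a steel disc of 34 mm radius, 22 mm thick, its centre 12 mm off this axis; turning it pushes the logger up to 12 mm along -y against the stop.
- lever_grip (a point): middle of the lever's handle: an upright round black post, 16 mm in diameter, from 43 to 88 mm above the table (this point at 66 mm), on the end of a flat steel arm whose top is 43 mm above the table, 100 mm from the pivot. It moves on a level circle about lever_pivot.
- cam_lever (a joint): cam lever angle, rad: 0 at the start, arm to clamp_nest's -x (towards the robot); grows clockwise seen from above; at 1.57 the arm points along clamp_nest's +y, straight away from the nest: the highest lift. Beyond that the lift falls; end stop 2.3. A spring returns it when let go; 1 to 8 N at the handle turns it.
- logger_round: the round-tag logger itself; origin at the centre of its underside
- logger_bar: the bar-tag logger itself; origin at the centre of its underside
- stapler: red stapler, 34 x 138 x 53 mm, a bystander; origin under its centre
- tape_roll_0: roll of cream tape lying flat, 74 mm across, 19 mm high, a bystander; origin under its centre
- tape_measure: yellow pocket tape measure, 33 x 78 x 60 mm, a bystander; origin under its centre
There are look-alikes about, which are no part of the job. What is shaped like the logger_round but purple is not meant.

How it is judged:
By the outcome, as a careful person would: the job done as asked, in the order asked, and still so for the second after the job is handed in, while the arm keeps its last pose, push and grip.
It also fails if it takes over 72 s, if anything falls off the work surface, if the arm or the gripper's body presses on something with over 40 N, if the wrist force passes 120 N, or if a joint passes its speed limit or range.

## Working session

There is one attempt and no reset: what is moved stays moved. The work goes in short steps, Python scripts to look and compute and a tool call to move; the robot and the scene stay as the last step left them, time stands still between calls to the robot, and variables do not carry over. Pictures are saved under pics/ and viewed, at most 10 in all, crops included, and the job is handed in when it is done.

Besides the shell and the picture viewer there is one more tool, called after "Emit:" as name(argument=value, ...), one argument or row to a line, values as JSON. apply_moves: Moves the arm, as the interface text tells. Its arguments: {"type":"object","properties":{"dp":{"type":"array"},"twist":{"type":"array"},"fingers":{"type":"array"},"newtons":{"type":"number"}},"required":["dp","twist","fingers"]}

```bash
ls; mkdir -p pics; python3 - <<'E'
from bench import ctrl,get_image,calibration
import cv2
for n in("scene","top"):
    c=calibration(n);print(n,c)
    cv2.imwrite(f"pics/{n}0.png",cv2.cvtColor(get_image(n),cv2.COLOR_RGB2BGR))
print(calibration("wrist"));print(ctrl.get_state())
E
```

```text
pics
scene {'fx': 372.9640667151108, 'fy': 372.9640667151108, 'cx': 251.85576683501694, 'cy': 188.74181564290458, 'eye': array([0.05644657, 0.68832386, 0.71721002]), 'attitude': array([ 0.30533289, -1.1685142 , -2.34701385])}
top {'fx': 392.0675622554155, 'fy': 392.0675622554155, 'cx': 255.50121783186995, 'cy': 192.84219997323805, 'eye': array([ 0.39110779, -0.02444036,  1.3109491 ]), 'attitude': array([ 0.0475632 , -0.06285652, -1.57070873])}
{'fx': 330.0687211869037, 'fy': 330.0687211869037, 'cx': 254.019262562221, 'cy': 184.8930921648047, 'hand_eye': array([[-7.33263482e-04,  9.58570887e-01,  2.84853151e-01,
         7.79315378e-02],
       [ 9.99999731e-01,  7.06677940e-04,  1.96109417e-04,
        -1.61988816e-04],
       [-1.33146605e-05,  2.84853218e-01, -9.58571147e-01,
        -1.61984803e-01],
       [ 0.00000000e+00,  0.00000000e+00,  0.00000000e+00,
         1.00000000e+00]])}
{'time': 0.1, 'joint_positions': array([ 1.28410447,  0.32174113, -0.07011943,  1.45153897,  0.02261901,
        1.37080864, -0.05689706]), 'qd': array([-1.90972804e-04, -1.13249358e-03,  1.13300102e-03, -2.79504274e-03,
        1.13497552e-05,  3.74642857e-04,  5.73366412e-04]), 'joint_torque': array([ 2.73395553e-04, -4.92570591e+01, -4.05676877e-01, -3.13396776e+01,
       -6.42216322e-02,  3.95846169e-02,  6.07230345e-05]), 'position': array([ 0.19240154, -0.62035569,  0.22158324]), 'tool_rot': array([-3.10446166e+00, -4.70557515e-01,  5.57785508e-04]), 'ft_force': array([ 0.57449057, -0.96895692, -0.13808222]), 'torque': array([ 0.01888534,  0.00701298, -0.00967914]), 'grip_force': 0.0, 'grip_width': 0.999326974817314}
```

View pics/top0.png

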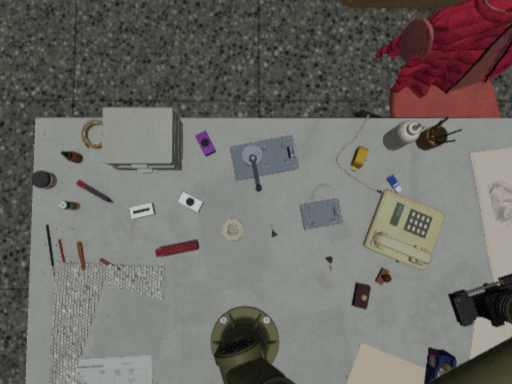

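View pics/scene0.png

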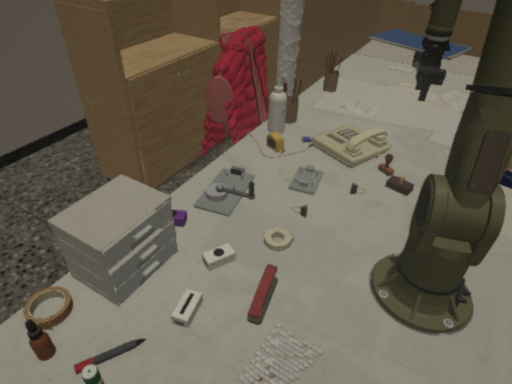

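Top view: round-tag logger at about (190,202), bar-tag logger at (142,210), clamp plate at (264,158) with its cam at (252,155) and handle near (259,188), and reject plate at (321,214). The stapler is at (177,248), the tape roll at (232,230) and the tape measure at (359,157). The scene view agrees.

```bash
cat > h.py <<'E'
import numpy as np,cv2
from scipy.spatial.transform import Rotation as R
from bench import ctrl,get_image,calibration
def cam(n):
    c=calibration(n)
    if n=="wrist":
        s=ctrl.get_state();T=np.eye(4);T[:3,:3]=R.from_rotvec(s['tool_rot']).as_matrix();T[:3,3]=s['position'];T=T@c['hand_eye']
        return c,T[:3,:3],T[:3,3]
    return c,R.from_rotvec(c['attitude']).as_matrix(),np.array(c['eye'])
def world(C,uv,z):
    c,M,e=C;uv=np.atleast_2d(uv).astype(float)
    d=np.c_[(uv[:,0]-c['cx'])/c['fx'],-(uv[:,1]-c['cy'])/c['fy'],-np.ones(len(uv))]@M.T
    return e+d*((z-e[2])/d[:,2])[:,None]
def pix(C,p):
    c,M,e=C;q=(np.atleast_2d(p)-e)@M
    return np.c_[c['cx']+c['fx']*q[:,0]/-q[:,2],c['cy']+c['fy']*q[:,1]/q[:,2]]
def rect(C,mask,z,minA=40):
    for k in cv2.findContours(mask.astype(np.uint8),cv2.RETR_EXTERNAL,cv2.CHAIN_APPROX_NONE)[0]:
        if cv2.contourArea(k)<minA: continue
        w=world(C,k[:,0],z)[:,:2]
        (c,s,a)=cv2.minAreaRect((w*1000).astype(np.float32))
        print(np.round(c,1),np.round(s,1),round(a,1),'px',k[:,0].mean(0).round())
def save(im,name,x0,x1,y0,y1,f):
    cv2.imwrite(f"pics/{name}.png",cv2.cvtColor(cv2.resize(im[y0:y1,x0:x1],None,fx=f,fy=f,interpolation=cv2.INTER_CUBIC),cv2.COLOR_RGB2BGR))
E
python3 - <<'E'
from h import *
C=cam("top");im=get_image("top");save(im,"topz",120,350,120,260,3.4)
print(im[214,321],im[165,280],im[202,182],im[230,270],im[155,250])
g=im.min(2);m=np.zeros_like(g);m[185:225,120:210]=g[185:225,120:210]>190
rect(C,m,.03)
for p,z in(((321,214),.01),((264,158),.01),((259,188),.088),((252,155),.05)): print(world(C,p,z))
E
```

```text
[103 113 119] [ 97 106 115] [186 193 190] [139 143 137] [70 72 84]
[[ 0.41223738 -0.25450996  0.01      ]]
[[ 0.59964327 -0.06572681  0.01      ]]
[[ 0.49240301 -0.04736048  0.088     ]]
[[ 0.60303249 -0.0255192   0.05      ]]
```

View pics/topz.png

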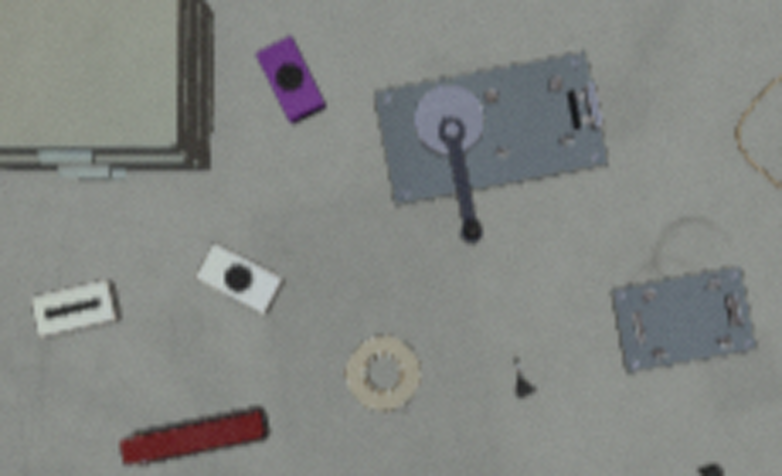

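Zoomed view, in crop pixels: the round logger's disc is at (238,278) and the bar tag's centre at (72,309). Clamp plate corners are (375,92), (583,52), (607,162), (398,205), with the pivot at (453,130) and the post at (471,230). Reject plate corners are (612,290), (740,267), (757,350), (630,374).

```bash
python3 - <<'E'
from h import *
C=cam("top")
f=lambda P:(np.array(P)+.5)/3.4-.5+120
def q(n,P,z):
    w=world(C,f(P),z)[:,:2]*1000
    e=w[1]-w[0]
    print(n,w.mean(0).round(1),'edges',[np.linalg.norm(w[i]-w[i-1]).round() for i in range(len(w))],'ang01',np.degrees(np.arctan2(e[1],e[0])).round(1))
q('round',[(213,244),(284,279),(268,312),(197,275)],.03)
q('bar',[(32,297),(108,281),(115,320),(40,336)],.03)
q('clamp',[(375,92),(583,52),(607,162),(398,205)],.01)
q('reject',[(612,290),(740,267),(757,350),(630,374)],.01)
q('disc',[(238,278)]*2,.03);q('bartag',[(72,309)]*2,.03)
q('purple',[(289,76)]*2,.03);q('stapler',[(195,437)]*2,.053);q('roll',[(383,373)]*2,.019)
w=world(C,f([(453,130)]),.05)[0];g=world(C,f([(471,230)]),.088)[0];print(w,g,np.linalg.norm((w-g)[:2]),np.degrees(np.arctan2(*(g-w)[[1,0]])))
E
```

```text
round [453.8 175.7] edges [np.float64(33.0), np.float64(76.0), np.float64(35.0), np.float64(77.0)] ang01 -116.2
bar [424.2 334.8] edges [np.float64(38.0), np.float64(74.0), np.float64(38.0), np.float64(73.0)] ang01 -78.1
clamp [602.5 -65.8] edges [np.float64(114.0), np.float64(209.0), np.float64(112.0), np.float64(210.0)] ang01 -78.9
reject [ 412.9 -254.7] edges [np.float64(83.0), np.float64(128.0), np.float64(83.0), np.float64(126.0)] ang01 -79.9
disc [453.3 178.1] edges [np.float64(0.0), np.float64(0.0)] ang01 0.0
bartag [423.7 336.5] edges [np.float64(0.0), np.float64(0.0)] ang01 0.0
purple [649.6 130.8] edges [np.float64(0.0), np.float64(0.0)] ang01 0.0
stapler [303.4 213. ] edges [np.float64(0.0), np.float64(0.0)] ang01 0.0
roll [362.   39.2] edges [np.float64(0.0), np.float64(0.0)] ang01 0.0
[ 0.59359549 -0.02837856  0.05      ] [ 0.49462055 -0.04478568  0.088     ] 0.10032563165624303 -170.5876467696796
```

```bash
cat >> h.py <<'E'
def plan(*wps):
    """wps: (x,y,z,yaw_deg of tool x,nrows); prints tool-axis rows, rounded"""
    s=ctrl.get_state();p=np.array(s['position']);M=R.from_rotvec(s['tool_rot'])
    for x,y,z,yaw,n in wps:
        c,sn=np.cos(np.radians(yaw)),np.sin(np.radians(yaw))
        G=R.from_matrix(np.array([[c,sn,0],[sn,-c,0],[0,0,-1]]));D=[];W=[]
        for k in range(n,0,-1):
            d=np.round(M.inv().apply((np.array([x,y,z])-p)/k),4);w=np.round((M.inv()*G).as_rotvec()/k,3)
            p=p+M.apply(d);M=M*R.from_rotvec(w);D.append(d.tolist());W.append(w.tolist())
        print(x,y,z,yaw,n,'\n',D,'\n',W)
def where():
    s=ctrl.get_state();X=R.from_rotvec(s['tool_rot']).as_matrix()
    print(round(s['time'],2),'p',np.round(s['position'],4),'yaw',np.degrees(np.arctan2(X[1,0],X[0,0])).round(1),'tilt',np.round(X[:2,2],4),'F',np.round(s['ft_force'],1),'grip',round(s['grip_width']*87,1),round(s['grip_force'],1),'q',np.round(s['joint_positions'],2))
E
python3 -c "
from h import *
where();plan((.413,-.245,.2,100.3,10))"
```

```text
0.15 p [ 0.1924 -0.6204  0.2217] yaw 17.2 tilt [-0.0005  0.0014] F [-0.   0.1 -0.5] grip 86.9 0.0 q [ 1.28  0.32 -0.07  1.45  0.02  1.37 -0.06]
0.413 -0.245 0.2 100.3 10 
 [[0.0322, -0.0293, 0.0022], [0.0361, -0.0244, 0.0022], [0.0392, -0.0189, 0.0022], [0.0416, -0.013, 0.0022], [0.043, -0.0069, 0.0022], [0.0435, -0.0006, 0.0022], [0.0432, 0.0057, 0.0022], [0.0419, 0.0119, 0.0022], [0.0397, 0.0178, 0.0023], [0.0367, 0.0233, 0.0022]] 
 [[-0.0, -0.0, -0.145], [-0.0, -0.0, -0.145], [-0.0, -0.0, -0.145], [-0.0, -0.0, -0.145], [-0.0, -0.0, -0.145], [-0.0, -0.0, -0.145], [-0.0, -0.0, -0.145], [-0.0, -0.0, -0.145], [-0.0, -0.001, -0.145], [-0.0, -0.0, -0.145]]
```

Emit:
apply_moves(
  dp=[
    [0.032, -0.029, 0.002],
    [0.036, -0.024, 0.002],
    [0.039, -0.019, 0.002],
    [0.042, -0.013, 0.002],
    [0.043, -0.007, 0.002],
    [0.043, -0.001, 0.002],
    [0.043, 0.006, 0.002],
    [0.042, 0.012, 0.002],
    [0.04, 0.018, 0.002],
    [0.037, 0.023, 0.002],
  ],
  twist=[
    [0, 0, -0.145],
    [0, 0, -0.145],
    [0, 0, -0.145],
    [0, 0, -0.145],
    [0, 0, -0.145],
    [0, 0, -0.145],
    [0, 0, -0.145],
    [0, 0, -0.145],
    [0, 0, -0.145],
    [0, 0, -0.145],
  ],
  fingers=[0, 0, 0, 0, 0, 0, 0, 0, 0, 0],
)

```text
time: 1.15
position: [0.4132, -0.2441, 0.2024]
tool_rot: [2.006, 2.418, -0.001]
ft_force: [0.6, -1.3, -0.5]
grip_width: 0.996
grip_force: 0.0
```

```bash
python3 - <<'E'
from h import *
get_image("wrist")
C=cam("wrist");im=get_image("wrist");save(im,"wr",0,512,0,384,1.5)
np.save("wr_C.npy",np.r_[C[1].ravel(),C[2]])
print('pred',pix(C,[[.413,-.255,.01],[.607,-.104,.01]]).round())
where();plan((.600,-.07,.2,100.3,6))
E
```

```text
pred [[247. 178.]
 [461.  74.]]
1.25 p [ 0.4159 -0.2392  0.2026] yaw 101.1 tilt [0.0011 0.0019] F [-0.1 -0.3 -0.5] grip 87.3 0.0 q [ 0.96 -0.01 -0.49  1.87 -0.01  1.28  0.67]
0.6 -0.07 0.2 100.3 6 
 [[0.0218, 0.0355, 0.0005], [0.0219, 0.0355, 0.0005], [0.0219, 0.0354, 0.0005], [0.022, 0.0354, 0.0005], [0.0221, 0.0354, 0.0005], [0.0222, 0.0353, 0.0005]] 
 [[0.0, -0.0, 0.002], [0.0, -0.0, 0.002], [0.0, -0.0, 0.002], [0.0, -0.001, 0.002], [0.001, -0.0, 0.003], [0.0, -0.001, 0.002]]
```

View pics/wr.png

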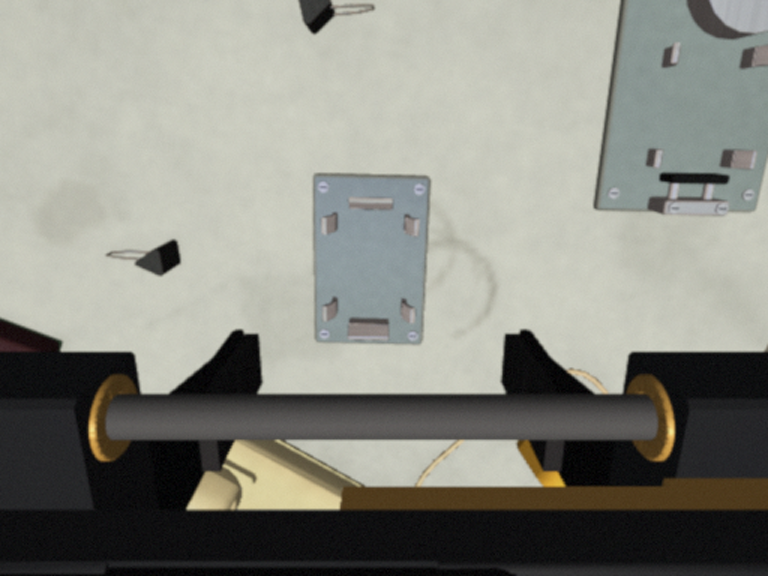

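Wrist view: reject plate corners at about (314,175), (430,177), (423,343), (316,342), and the clamp plate is on the right with its stop at (695,195).

```bash
python3 - <<'E'
from h import *
a=np.load("wr_C.npy");C=(calibration("wrist"),a[:9].reshape(3,3),a[9:])
f=lambda P:(np.array(P)+.5)/1.5-.5
for P,z in(([(314,175),(430,177),(423,343),(316,342)],.01),([(323,187),(419,188),(413,336),(324,335)],.01),([(598,208),(762,211)],.01)):
    w=world(C,f(P),z)[:,:2]*1000
    print(w.round(1).tolist(),w.mean(0).round(1),[np.linalg.norm(w[i]-w[i-1]).round(1) for i in range(len(w))])
    for i,j in((0,3),(1,2)):
        if len(w)>2:
            e=w[i]-w[j];print(np.degrees(np.arctan2(e[1],e[0])))
E
```

```text
[[361.4, -197.3], [441.8, -182.4], [465.2, -307.1], [383.6, -322.7]] [ 413.  -252.4] [np.float64(127.4), np.float64(81.7), np.float64(126.9), np.float64(83.1)]
100.01295325635085
100.645286737694
[[369.0, -204.3], [435.8, -191.4], [456.3, -302.9], [388.7, -315.7]] [ 412.5 -253.6] [np.float64(113.2), np.float64(68.0), np.float64(113.3), np.float64(68.8)]
99.99977986267879
100.39551366207168
[[565.0, -179.7], [681.6, -158.2]] [ 623.3 -168.9] [np.float64(118.6), np.float64(118.6)]
```

Emit:
apply_moves(
  dp=[
    [0.022, 0.035, 0],
    [0.022, 0.035, 0],
    [0.022, 0.036, 0],
    [0.022, 0.036, 0],
    [0.022, 0.035, 0.001],
    [0.022, 0.035, 0.001],
    [0, 0, 0],
  ],
  twist=[
    [0, 0, 0.002],
    [0, 0, 0.002],
    [0, 0, 0.002],
    [0, 0, 0.002],
    [0, 0, 0.003],
    [0, 0, 0.002],
    [0, 0, 0],
  ],
  fingers=[0, 0, 0, 0, 0, 0, 0],
)

```text
time: 1.95
position: [0.6011, -0.0728, 0.1996]
tool_rot: [-2.018, -2.404, -0.007]
ft_force: [0.6, 0.5, 0.7]
grip_width: 1.001
grip_force: 0.0
```

```bash
python3 - <<'E'
from h import *
C=cam("wrist");im=get_image("wrist");save(im,"wc",0,512,0,384,1.5)
np.save("wc_C.npy",np.r_[C[1].ravel(),C[2]]);where()
print('pred nest',pix(C,[[.607,-.104,.01]])*1.5)
E
```

```text
2.0 p [ 0.5994 -0.0759  0.1996] yaw 99.8 tilt [-0.001   0.0025] F [-0.7 -0.9  0.3] grip 87.0 0.0 q [ 0.63  0.3  -0.66  1.58  0.19  1.32  0.12]
pred nest [[381.74518754 285.80435408]]
```

View pics/wc.png

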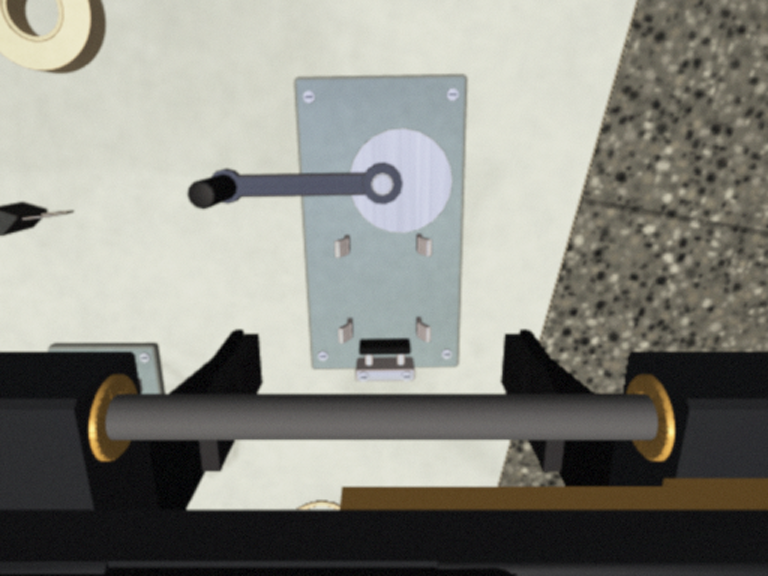

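Clamp view: plate corners at (296,77), (466,75), (458,366), (312,368), pivot at (382,183) and post top at (204,194). The corner guides are around x 344/423 and y 243/328, and the stop pad is at (385,346).

```bash
python3 - <<'E'
from h import *
a=np.load("wc_C.npy");C=(calibration("wrist"),a[:9].reshape(3,3),a[9:])
f=lambda P:(np.array(P)+.5)/1.5-.5
for P,z in(([(296,77),(466,75),(458,366),(312,368)],.01),([(308,97),(453,94),(447,355),(323,357)],.01),([(343,246),(423,246),(423,330),(345,330)],.02)):
    w=world(C,f(P),z)[:,:2]*1000
    print(w.round(1).tolist(),w.mean(0).round(1),[np.linalg.norm(w[i]-w[i-1]).round(1) for i in range(len(w))],[np.degrees(np.arctan2(*(w[i]-w[j])[::-1])).round(2) for i,j in((0,3),(1,2))])
p=world(C,f([(382,183)]),.048)[0];g=world(C,f([(204,194)]),.088)[0]
print(p,g,np.linalg.norm((p-g)[:2]),np.degrees(np.arctan2(*(g-p)[[1,0]])))
y=np.radians(100.3);print('nest',p[:2]-.077*np.array([np.cos(y),np.sin(y)]))
plan((.46,.15,.15,63.8,6))
E
```

```text
[[525.9, 29.0], [636.5, 49.6], [676.9, -158.3], [564.7, -179.5]] [601.  -64.8] [np.float64(212.1), np.float64(112.5), np.float64(211.8), np.float64(114.2)] [np.float64(100.54), np.float64(100.99)]
[[535.3, 18.0], [630.5, 36.6], [666.4, -150.6], [571.8, -168.7]] [601.  -66.2] [np.float64(190.2), np.float64(97.0), np.float64(190.5), np.float64(96.3)] [np.float64(101.06), np.float64(100.86)]
[[574.2, -76.5], [629.8, -66.8], [642.3, -129.4], [585.3, -139.3]] [ 607.9 -103. ] [np.float64(63.8), np.float64(56.5), np.float64(63.8), np.float64(57.9)] [np.float64(100.02), np.float64(101.29)]
[ 0.59314569 -0.02585938  0.048     ] [ 0.4970926  -0.04480226  0.088     ] 0.09790316185683033 -168.84371126688916
nest [ 0.60691346 -0.10161852]
0.46 0.15 0.15 63.8 6 
 [[0.041, -0.0165, 0.0084], [0.0391, -0.0207, 0.0084], [0.0367, -0.0246, 0.0084], [0.0339, -0.0284, 0.0083], [0.0308, -0.0318, 0.0083], [0.0274, -0.0348, 0.0083]] 
 [[-0.0, -0.0, 0.105], [-0.0, -0.0, 0.105], [-0.0, -0.001, 0.105], [-0.0, -0.0, 0.105], [-0.001, -0.001, 0.104], [-0.0, -0.0, 0.105]]
```

Emit:
apply_moves(
  dp=[
    [0.041, -0.016, 0.008],
    [0.039, -0.021, 0.008],
    [0.037, -0.025, 0.008],
    [0.034, -0.028, 0.008],
    [0.031, -0.032, 0.009],
    [0.027, -0.035, 0.009],
    [0, 0, 0],
  ],
  twist=[
    [0, 0, 0.105],
    [0, 0, 0.105],
    [0, 0, 0.105],
    [0, 0, 0.105],
    [0, 0, 0.105],
    [0, 0, 0.105],
    [0, 0, 0],
  ],
  fingers=[0, 0, 0, 0, 0, 0, 0],
)

```text
time: 2.7
position: [0.4557, 0.1516, 0.1496]
tool_rot: [-2.667, -1.659, 0.004]
ft_force: [-0.1, 0.5, 0.1]
grip_width: 0.999
grip_force: 0.0
```

```bash
python3 - <<'E'
from h import *
get_image("wrist");C=cam("wrist");im=get_image("wrist");where()
print('pred',pix(C,[[.454,.177,.03]]))
u,v=pix(C,[[.454,.177,.03]])[0].astype(int)
x=im[max(v-70,0):v+70,max(u-80,0):u+80].astype(int)
for r in range(0,x.shape[0],14): print(x[r,::12].min(1))
np.save("im1.npy",im);np.save("C1.npy",np.r_[C[1].ravel(),C[2]])
dark=np.zeros(im.shape[:2],bool);b=np.s_[max(v-40,0):v+40,max(u-40,0):u+40];dark[b]=im[b].max(2)<70
rect(C,dark,.03)
E
```

```text
2.8 p [0.4595 0.1469 0.1505] yaw 63.5 tilt [ 0.0004 -0.0021] F [ 0.  -0.1  0.6] grip 87.0 0.0 q [ 0.4   0.06 -0.78  1.93  0.05  1.18 -0.86]
pred [[235.80272668 152.20899274]]
[188 187 194 190 190 191 192 194 192 192 193 190 192 187]
[184 184 185 186 190 192 193 191 188 188 192 191 189 192]
[184 182 185 189 192 244 243 241 238 192 192 192 191 191]
[185 180 183 190 190 245 245 245 245 189 190 187 188 187]
[182 190 188 192 192 244  88  85 245 190 183 183 184 188]
[188 190 191 192 189 244  55  57 244 183 179 178 182 180]
[189 192 191 195 191 243 201 183 245 182 175 176 182 180]
[188 195 195 195 190 243 243 243 243 181 179 184 181 180]
[191 192 188 188 182 177 179 178 181 178 178 179 183 181]
[187 186 187 182 181 181 180 182 182 177 179 180 180 181]
[452.  178.5] [23.7 24.3] 63.6 px [233. 152.]
```

```bash
python3 - <<'E'
from h import *
im=np.load("im1.npy");a=np.load("C1.npy");C=(calibration("wrist"),a[:9].reshape(3,3),a[9:])
m=np.zeros(im.shape[:2],bool);b=np.s_[82:222,155:315];m[b]=im[b].min(2)>222
rect(C,m,.03)
plan((.4525,.1775,.06,63.8,4),(.4525,.1775,.005,63.8,3))
E
```

```text
[452.6 178.6] [72.6 36.5] 62.5 px [233. 149.]
0.4525 0.1775 0.06 63.8 4 
 [[0.0061, -0.005, 0.0226], [0.0061, -0.005, 0.0226], [0.0061, -0.005, 0.0226], [0.0061, -0.0049, 0.0226]] 
 [[0.0, 0.0, -0.001], [0.0, 0.001, -0.001], [0.001, 0.0, -0.001], [0.0, 0.001, -0.002]]
0.4525 0.1775 0.005 63.8 3 
 [[0.0, -0.0, 0.0183], [0.0, -0.0, 0.0184], [0.0, -0.0, 0.0183]] 
 [[0.0, -0.0, 0.0], [0.0, -0.0, 0.0], [0.0, -0.0, 0.0]]
```

Emit:
apply_moves(
  dp=[
    [0.0065, -0.005, 0.0225],
    [0.0065, -0.005, 0.0225],
    [0.006, -0.005, 0.0225],
    [0.006, -0.005, 0.0225],
    [0, 0, 0.018],
    [0, 0, 0.018],
    [0, 0, 0.019],
    [0, 0, 0],
    [0, 0, 0],
    [0, 0, 0],
  ],
  twist=[
    [0, 0, 0],
    [0, 0, 0],
    [0, 0, 0],
    [0, 0, 0],
    [0, 0, 0],
    [0, 0, 0],
    [0, 0, 0],
    [0, 0, 0],
    [0, 0, 0],
    [0, 0, 0],
  ],
  fingers=[0, 0, 0, 0, 0, 0, 0, 0, 1, 1],
  newtons=20,
)

```text
time: 3.8
position: [0.4545, 0.1785, 0.0065]
tool_rot: [2.672, 1.65, 0.002]
ft_force: [-0.1, 0.3, 0.6]
grip_width: 0.894
grip_force: 0.0
```

Emit:
apply_moves(
  dp=[
    [0, 0, 0],
    [0, 0, 0],
    [0, 0, 0],
    [0, 0, 0],
  ],
  twist=[
    [0, 0, 0],
    [0, 0, 0],
    [0, 0, 0],
    [0, 0, 0],
  ],
  fingers=[1, 1, 1, 1],
  newtons=20,
)

```text
time: 4.2
position: [0.4534, 0.1791, 0.0058]
tool_rot: [2.671, 1.652, 0.001]
ft_force: [-0.1, 0.2, 0.2]
grip_width: 0.538
grip_force: 0.0
```

```bash
python3 - <<'E'
from h import *
where();plan((.4525,.178,.12,63.5,3),(.6075,-.103,.12,100.5,7))
E
```

```text
4.2 p [0.4534 0.1791 0.0058] yaw 63.5 tilt [ 0.0005 -0.0001] F [-0.1  0.2  0.2] grip 46.8 0.0 q [ 0.27  0.3  -0.77  2.05  0.26  0.9  -1.11]
0.4525 0.178 0.12 63.5 3 
 [[-0.0005, -0.0001, -0.0381], [-0.0005, -0.0001, -0.0381], [-0.0004, -0.0, -0.038]] 
 [[0.0, -0.0, -0.0], [0.0, -0.0, -0.0], [0.0, -0.0, -0.0]]
0.6075 -0.103 0.12 100.5 7 
 [[-0.026, 0.0377, 0.0], [-0.0294, 0.0352, 0.0], [-0.0325, 0.0323, 0.0], [-0.0353, 0.0292, 0.0], [-0.0379, 0.0258, 0.0], [-0.0401, 0.0222, 0.0], [-0.0421, 0.0185, 0.0001]] 
 [[0.0, 0.0, -0.092], [0.0, 0.0, -0.092], [0.0, 0.0, -0.092], [0.0, 0.0, -0.093], [0.0, 0.0, -0.092], [0.0, 0.0, -0.093], [0.0, 0.0, -0.092]]
```

Emit:
apply_moves(
  dp=[
    [0, 0, 0],
    [0, 0, 0],
    [0, 0, 0],
    [0, 0, 0],
    [0, 0, 0],
    [0, 0, -0.038],
    [0, 0, -0.038],
    [0, 0, -0.038],
  ],
  twist=[
    [0, 0, 0],
    [0, 0, 0],
    [0, 0, 0],
    [0, 0, 0],
    [0, 0, 0],
    [0, 0, 0],
    [0, 0, 0],
    [0, 0, 0],
  ],
  fingers=[1, 1, 1, 1, 1, 1, 1, 1],
  newtons=20,
)

```text
time: 5.0
position: [0.4525, 0.1791, 0.1201]
tool_rot: [-2.671, -1.653, 0.002]
ft_force: [1.4, -0.4, -1.1]
grip_width: 0.459
grip_force: 19.9
```

Emit:
apply_moves(
  dp=[
    [-0.026, 0.038, 0],
    [-0.029, 0.035, 0],
    [-0.032, 0.032, 0],
    [-0.035, 0.029, 0],
    [-0.038, 0.026, 0],
    [-0.04, 0.022, 0],
    [-0.042, 0.019, 0],
    [0, 0, 0],
    [0, 0, 0],
  ],
  twist=[
    [0, 0, -0.092],
    [0, 0, -0.092],
    [0, 0, -0.092],
    [0, 0, -0.093],
    [0, 0, -0.092],
    [0, 0, -0.093],
    [0, 0, -0.092],
    [0, 0, 0],
    [0, 0, 0],
  ],
  fingers=[1, 1, 1, 1, 1, 1, 1, 1, 1],
)

```text
time: 5.9
position: [0.6082, -0.102, 0.1182]
tool_rot: [-2.012, -2.41, 0.0]
ft_force: [-0.1, 0.3, -1.3]
grip_width: 0.459
grip_force: 19.9
```

```bash
python3 - <<'E'
from h import *
where();C=cam("wrist");im=get_image("wrist");save(im,"held",0,512,0,384,1.5)
s=ctrl.get_state();M=R.from_rotvec(s['tool_rot'])
print('disc if centred',pix(C,s['position']+M.apply([0,0,-.025]))*1.5)
np.save("C2.npy",np.r_[C[1].ravel(),C[2]])
E
```

```text
5.9 p [ 0.6082 -0.102   0.1182] yaw 100.3 tilt [-0.0018  0.0013] F [-0.1  0.3 -1.3] grip 40.0 19.9 q [ 0.67  0.4  -0.67  1.64  0.26  1.19  0.11]
disc if centred [[383.31478054 388.64605824]]
```

View pics/held.png

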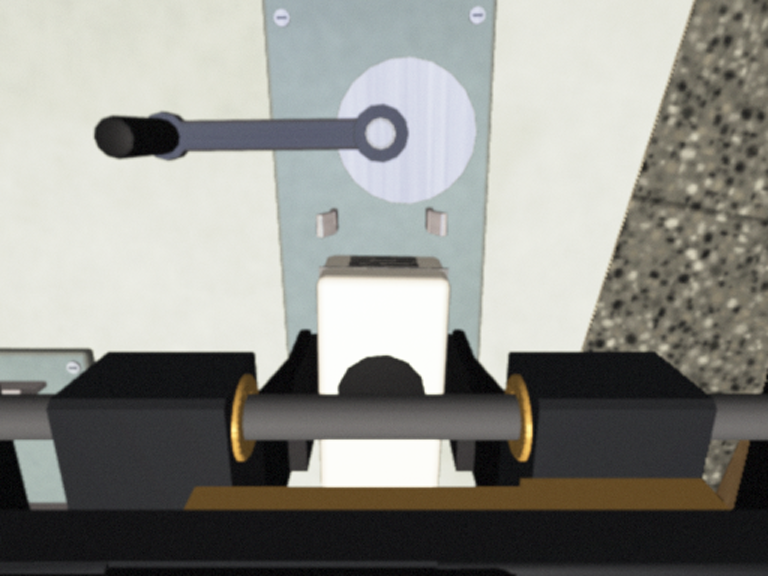

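The round logger is held, disc at (382,390). The near edge of its top is at row 275, the pivot at (381,132) and the two near guides at (327,222) and (437,222).

```bash
python3 - <<'E'
from h import *
a=np.load("C2.npy");C=(calibration("wrist"),a[:9].reshape(3,3),a[9:])
f=lambda P:(np.array(P)+.5)/1.5-.5
s=ctrl.get_state();M=R.from_rotvec(s['tool_rot']);z=s['position'][2]+.0245
for n,P,h in(("edge",(384,277),z),("edgeL",(319,285),z),("edgeR",(449,285),z),("disctop",(382,355),z),("pivot",(381,132),.048)):
    w=world(C,f([P]),h)[0];print(n,w.round(4),'tool',M.inv().apply(w-s['position']).round(4))
plan((.6070,-.1032,.05,100.5,3),(.6070,-.1032,.0165,100.5,3))
E
```

```text
edge [ 0.6018 -0.0647  0.1431] tool [ 0.0358  0.0002 -0.0244]
edgeL [ 0.5836 -0.0704  0.1431] tool [ 0.0335 -0.0187 -0.0244]
edgeR [ 0.6208 -0.0637  0.1431] tool [ 0.0334  0.0191 -0.0245]
disctop [ 0.6056 -0.089   0.1431] tool [ 0.0112 -0.0004 -0.0245]
pivot [ 0.5937 -0.0255  0.048 ] tool [ 0.0757 -0.0005  0.0707]
0.607 -0.1032 0.05 100.5 3 
 [[-0.001, -0.0005, 0.0229], [-0.0011, -0.0005, 0.0228], [-0.001, -0.0005, 0.0229]] 
 [[-0.0, -0.001, -0.0], [-0.001, -0.0, -0.0], [-0.0, -0.001, -0.001]]
0.607 -0.1032 0.0165 100.5 3 
 [[0.0, -0.0, 0.0112], [0.0, -0.0, 0.0111], [0.0, -0.0, 0.0112]] 
 [[-0.0, 0.0, 0.0], [-0.0, 0.0, 0.0], [-0.0, 0.0, 0.0]]
```

Emit:
apply_moves(
  dp=[
    [0.001, 0, 0.023],
    [0, 0, 0.023],
    [0, 0, 0.022],
    [0, 0, 0.01],
    [0, 0, 0.01],
    [0, 0, 0.008],
    [0, 0, 0.004],
    [0, 0, 0],
    [0, 0, 0],
  ],
  twist=[
    [0, -0.001, 0],
    [-0.001, 0, 0],
    [0, 0, 0],
    [0, 0, 0],
    [0, 0, 0],
    [0, 0, 0],
    [0, 0, 0],
    [0, 0, 0],
    [0, 0, 0],
  ],
  fingers=[1, 1, 1, 1, 1, 1, 1, 1, 1],
)

```text
time: 6.85
position: [0.609, -0.0997, 0.0201]
tool_rot: [2.008, 2.413, 0.001]
ft_force: [0.1, 0.5, -0.9]
grip_width: 0.462
grip_force: 19.9
```

Emit:
apply_moves(
  dp=[
    [-0.001, 0, 0],
    [0, -0.001, 0.002],
  ],
  twist=[
    [0, 0, 0],
    [0, 0, 0],
  ],
  fingers=[1, 1],
)

```text
time: 7.05
position: [0.6085, -0.1012, 0.0183]
tool_rot: [2.008, 2.412, 0.001]
ft_force: [0.6, -0.3, -1.2]
grip_width: 0.456
grip_force: 19.9
```

Emit:
apply_moves(
  dp=[
    [0, 0, 0],
    [0, 0, 0.001],
  ],
  twist=[
    [0, 0, 0],
    [0, 0, 0],
  ],
  fingers=[1, 1],
)

```text
time: 7.25
position: [0.6078, -0.101, 0.0167]
tool_rot: [2.008, 2.414, 0.0]
ft_force: [-0.3, 0.2, -1.3]
grip_width: 0.46
grip_force: 19.9
```

Emit:
apply_moves(
  dp=[
    [0, 0, 0],
    [0, 0, 0],
    [0, 0, 0],
    [0, 0, 0],
    [0, 0, 0],
    [0, 0, 0],
    [0, 0, -0.02],
    [0, 0, -0.04],
    [0, 0, -0.05],
    [0, 0, 0],
  ],
  twist=[
    [0, 0, 0],
    [0, 0, 0],
    [0, 0, 0],
    [0, 0, 0],
    [0, 0, 0],
    [0, 0, 0],
    [0, 0, 0],
    [0, 0, 0],
    [0, 0, 0],
    [0, 0, 0],
  ],
  fingers=[0, 0, 0, 0, 0, 0, 0, 0, 0, 0],
)

```text
time: 8.25
position: [0.6124, -0.1006, 0.1341]
tool_rot: [2.001, 2.406, 0.01]
ft_force: [1.4, 0.3, 0.2]
grip_width: 0.997
grip_force: 0.0
```

```bash
python3 - <<'E'
from h import *
where()
get_image("wrist");C=cam("wrist");im=get_image("wrist");save(im,"nest1",100,420,60,384,1.8)
np.save("C3.npy",np.r_[C[1].ravel(),C[2]])
plan((.50,.12,.15,102,6),(.435,.30,.15,102,4))
E
```

```text
8.25 p [ 0.6124 -0.1006  0.1341] yaw 100.5 tilt [ 0.0136 -0.0033] F [1.4 0.3 0.2] grip 86.7 0.0 q [ 0.67  0.38 -0.68  1.63  0.26  1.2   0.11]
0.5 0.12 0.15 102 6 
 [[0.0395, -0.0111, -0.0038], [0.0395, -0.0109, -0.0038], [0.0396, -0.0108, -0.0037], [0.0396, -0.0106, -0.0037], [0.0397, -0.0104, -0.0037], [0.0397, -0.0102, -0.0037]] 
 [[0.001, 0.0, -0.004], [0.001, 0.001, -0.004], [0.0, 0.0, -0.005], [0.001, 0.001, -0.004], [0.0, 0.0, -0.005], [0.001, 0.001, -0.004]]
0.435 0.3 0.15 102 4 
 [[0.0474, -0.0066, 0.0], [0.0474, -0.0066, 0.0], [0.0474, -0.0065, 0.0], [0.0473, -0.0066, 0.0001]] 
 [[-0.0, -0.0, -0.0], [-0.0, -0.0, -0.0], [-0.0, -0.0, -0.0], [-0.0, -0.0, -0.0]]
```

View pics/nest1.png

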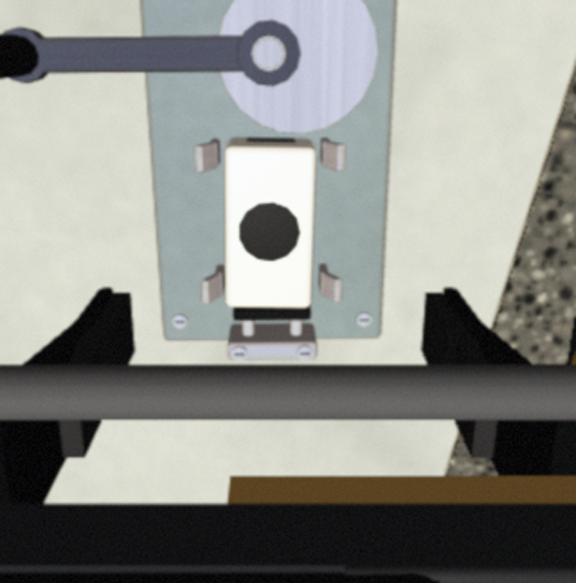

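The round logger sits inside all four guides, disc at (269,232). The pad of the stop is at its lower end and the cam at its upper end.

Emit:
apply_moves(
  dp=[
    [0.039, -0.011, -0.004],
    [0.039, -0.011, -0.004],
    [0.039, -0.011, -0.004],
    [0.039, -0.011, -0.004],
    [0.039, -0.011, -0.004],
    [0.039, -0.011, -0.003],
    [0.047, -0.008, 0],
    [0.047, -0.008, 0],
    [0.047, -0.008, 0],
    [0.03, -0.005, 0],
  ],
  twist=[
    [0, 0, -0.004],
    [0, 0, -0.004],
    [0, 0, -0.004],
    [0, 0, -0.004],
    [0, 0, -0.004],
    [0, 0, -0.004],
    [0, 0, 0],
    [0, 0, 0],
    [0, 0, 0],
    [0, 0, 0],
  ],
  fingers=[0, 0, 0, 0, 0, 0, 0, 0, 0, 0],
)

```text
time: 9.35
position: [0.4314, 0.2805, 0.1478]
tool_rot: [-1.975, -2.442, 0.002]
ft_force: [0.3, 0.1, -0.5]
grip_width: 1.004
grip_force: 0.0
```

Emit:
apply_moves(
  dp=[
    [0.01, 0, 0.001],
    [0, 0, 0],
    [0, 0, 0],
  ],
  twist=[
    [0, 0, 0],
    [0, 0, 0],
    [0, 0, 0],
  ],
  fingers=[0, 0, 0],
)

```text
time: 9.65
position: [0.4327, 0.2856, 0.147]
tool_rot: [1.981, 2.437, -0.003]
ft_force: [0.4, -0.8, -0.1]
grip_width: 1.0
grip_force: 0.0
```

```bash
python3 - <<'E'
from h import *
where();C=cam("wrist");im=get_image("wrist")
p=pix(C,[[.424,.3355,.03]])[0];print('pred',p);u,v=p.astype(int)
m=np.zeros(im.shape[:2],bool);b=np.s_[max(v-85,0):v+70,max(u-80,0):u+80];m[b]=im[b].min(2)>222
rect(C,m,.03)
plan((.424,.3355,.06,102,3),(.424,.3355,.0055,102,3))
E
```

```text
9.65 p [0.4327 0.2856 0.147 ] yaw 101.8 tilt [-0.0004 -0.0024] F [ 0.4 -0.8 -0.1] grip 87.0 0.0 q [ 0.25  0.2  -0.97  1.84  0.18  1.19 -0.57]
pred [256.6302674  121.25182241]
[423.  336.9] [36.9 72.8] 12.9 px [256. 117.]
0.424 0.3355 0.06 102 3 
 [[0.0171, 0.0005, 0.029], [0.017, 0.0005, 0.029], [0.017, 0.0005, 0.0291]] 
 [[-0.0, 0.001, -0.002], [-0.0, 0.001, -0.002], [-0.0, 0.0, -0.001]]
0.424 0.3355 0.0055 102 3 
 [[0.0, -0.0, 0.0182], [0.0, -0.0, 0.0181], [0.0, -0.0, 0.0182]] 
 [[-0.0, 0.0, -0.0], [-0.0, 0.0, -0.0], [-0.0, 0.0, -0.0]]
```

Emit:
apply_moves(
  dp=[
    [0.017, 0.0005, 0.029],
    [0.017, 0.0005, 0.029],
    [0.017, 0.0005, 0.029],
    [0, 0, 0.018],
    [0, 0, 0.018],
    [0, 0, 0.018],
    [0, 0, 0],
    [0, 0, 0],
    [0, 0, 0],
    [0, 0, 0],
  ],
  twist=[
    [0, 0, -0.005],
    [0, 0, -0.005],
    [0, 0, -0.004],
    [0, 0, 0],
    [0, 0, 0],
    [0, 0, 0],
    [0, 0, 0],
    [0, 0, 0],
    [0, 0, 0],
    [0, 0, 0],
  ],
  fingers=[0, 0, 0, 0, 0, 0, 0, 1, 1, 1],
  newtons=20,
)

```text
time: 10.7
position: [0.424, 0.3379, 0.008]
tool_rot: [1.962, 2.451, 0.003]
ft_force: [-0.1, -0.4, -1.0]
grip_width: 0.812
grip_force: 0.0
```

Emit:
apply_moves(
  dp=[
    [0, 0, 0],
    [0, 0, 0],
    [0, 0, 0],
    [0, 0, 0],
    [0, 0, 0],
    [0, 0, 0],
    [0, 0, 0],
    [0, 0, 0],
  ],
  twist=[
    [0, 0, 0],
    [0, 0, 0],
    [0, 0, 0],
    [0, 0, 0],
    [0, 0, 0],
    [0, 0, 0],
    [0, 0, 0],
    [0, 0, 0],
  ],
  fingers=[1, 1, 1, 1, 1, 1, 1, 1],
)

```text
time: 11.5
position: [0.4233, 0.3375, 0.007]
tool_rot: [1.962, 2.452, 0.0]
ft_force: [-0.3, -0.0, 1.8]
grip_width: 0.458
grip_force: 20.0
```

```bash
python3 - <<'E'
from h import *
where();x,y,z=ctrl.get_state()['position']
plan((x,y,.14,102,3),(.47,.1,.15,101,6),(.45,-.1,.15,100.4,5),(.4128,-.2537,.12,100.3,5))
E
```

```text
11.5 p [0.4233 0.3375 0.007 ] yaw 102.7 tilt [ 0.0013 -0.0009] F [-0.3 -0.   1.8] grip 39.9 20.0 q [ 0.03  0.45 -0.88  1.92  0.42  0.97 -0.83]
0.4232988789970537 0.3375068705810362 0.14 102 3 
 [[-0.0001, 0.0, -0.0443], [-0.0, 0.0001, -0.0443], [-0.0, -0.0, -0.0444]] 
 [[0.0, 0.0, 0.004], [0.001, 0.001, 0.004], [0.0, 0.0, 0.004]]
0.47 0.1 0.15 101 6 
 [[-0.0403, -0.0006, -0.0017], [-0.0403, -0.0005, -0.0016], [-0.0404, -0.0004, -0.0017], [-0.0404, -0.0002, -0.0016], [-0.0403, -0.0001, -0.0017], [-0.0404, 0.0, -0.0016]] 
 [[0.0, 0.0, 0.003], [0.0, 0.0, 0.003], [0.0, 0.0, 0.003], [0.0, 0.0, 0.003], [0.0, 0.0, 0.003], [0.0, 0.0, 0.002]]
0.45 -0.1 0.15 100.4 5 
 [[-0.0385, -0.0116, -0.0], [-0.0385, -0.0115, -0.0], [-0.0385, -0.0114, -0.0], [-0.0386, -0.0113, -0.0], [-0.0386, -0.0112, -0.0]] 
 [[0.0, 0.0, 0.002], [0.0, 0.0, 0.002], [0.0, 0.0, 0.002], [0.0, 0.0, 0.002], [0.0, 0.0, 0.003]]
0.4128 -0.2537 0.12 100.3 5 
 [[-0.0289, -0.0129, 0.006], [-0.0289, -0.0128, 0.006], [-0.0289, -0.0129, 0.006], [-0.0289, -0.0128, 0.006], [-0.0289, -0.0129, 0.006]] 
 [[0.0, 0.0, 0.0], [0.0, 0.0, 0.0], [0.0, 0.0, 0.0], [0.0, 0.0, 0.001], [0.0, 0.0, 0.0]]
```

Emit:
apply_moves(
  dp=[
    [0, 0, -0.044],
    [0, 0, -0.044],
    [0, 0, -0.045],
    [-0.04, 0, -0.002],
    [-0.04, 0, -0.002],
    [-0.04, 0, -0.002],
    [-0.04, 0, -0.002],
    [-0.04, 0, -0.001],
    [-0.04, 0, -0.001],
  ],
  twist=[
    [0, 0, 0.004],
    [0, 0, 0.004],
    [0, 0, 0.004],
    [0, 0, 0.003],
    [0, 0, 0.003],
    [0, 0, 0.003],
    [0, 0, 0.003],
    [0, 0, 0.003],
    [0, 0, 0.003],
  ],
  fingers=[1, 1, 1, 1, 1, 1, 1, 1, 1],
)

```text
time: 12.4
position: [0.4709, 0.1007, 0.15]
tool_rot: [1.998, 2.422, -0.0]
ft_force: [1.1, 0.3, -0.4]
grip_width: 0.466
grip_force: 20.0
```

Emit:
apply_moves(
  dp=[
    [-0.0385, -0.0115, 0],
    [-0.0385, -0.0115, 0],
    [-0.0385, -0.0115, 0],
    [-0.0385, -0.0115, 0],
    [-0.0385, -0.0115, 0],
    [-0.029, -0.013, 0.006],
    [-0.029, -0.013, 0.006],
    [-0.029, -0.013, 0.006],
    [-0.029, -0.013, 0.006],
    [-0.029, -0.013, 0.006],
  ],
  twist=[
    [0, 0, 0.002],
    [0, 0, 0.002],
    [0, 0, 0.002],
    [0, 0, 0.002],
    [0, 0, 0.002],
    [0, 0, 0],
    [0, 0, 0],
    [0, 0, 0],
    [0, 0, 0],
    [0, 0, 0],
  ],
  fingers=[1, 1, 1, 1, 1, 1, 1, 1, 1, 1],
)

```text
time: 13.4
position: [0.4118, -0.2526, 0.1197]
tool_rot: [2.011, 2.413, -0.0]
ft_force: [0.1, -1.0, -1.6]
grip_width: 0.457
grip_force: 20.0
```

Emit:
apply_moves(
  dp=[
    [0, 0, 0],
    [0, 0, 0],
  ],
  twist=[
    [0, 0, 0],
    [0, 0, 0],
  ],
  fingers=[1, 1],
)

```text
time: 13.6
position: [0.412, -0.2516, 0.1198]
tool_rot: [-2.013, -2.411, -0.001]
ft_force: [-0.8, 1.4, -1.8]
grip_width: 0.457
grip_force: 20.0
```

```bash
python3 - <<'E'
from h import *
where();C=cam("wrist");im=get_image("wrist");np.save("im4.npy",im);save(im,"held2",0,512,0,384,1.5)
np.save("C4.npy",np.r_[C[1].ravel(),C[2]])
s=ctrl.get_state();M=R.from_rotvec(s['tool_rot'])
print('expected +y top edge',pix(C,s['position']+M.apply([.038,0,-.023]))*1.5)
plan((.4128,-.2537,.0165,100.3,6))
E
```

```text
13.6 p [ 0.412  -0.2516  0.1198] yaw 100.3 tilt [0.0003 0.0007] F [-0.8  1.4 -1.8] grip 39.8 20.0 q [ 0.97  0.07 -0.49  1.97  0.04  1.11  0.64]
expected +y top edge [[384.98640457 272.59276818]]
0.4128 -0.2537 0.0165 100.3 6 
 [[-0.0005, -0.0001, 0.0173], [-0.0005, -0.0001, 0.0173], [-0.0005, -0.0001, 0.0172], [-0.0005, -0.0001, 0.0173], [-0.0005, -0.0, 0.0172], [-0.0004, -0.0001, 0.0173]] 
 [[0.0, -0.0, 0.0], [0.0, -0.0, 0.0], [0.0, -0.0, 0.0], [0.0, -0.0, 0.001], [0.0, -0.0, 0.0], [0.001, -0.0, 0.001]]
```

View pics/held2.png

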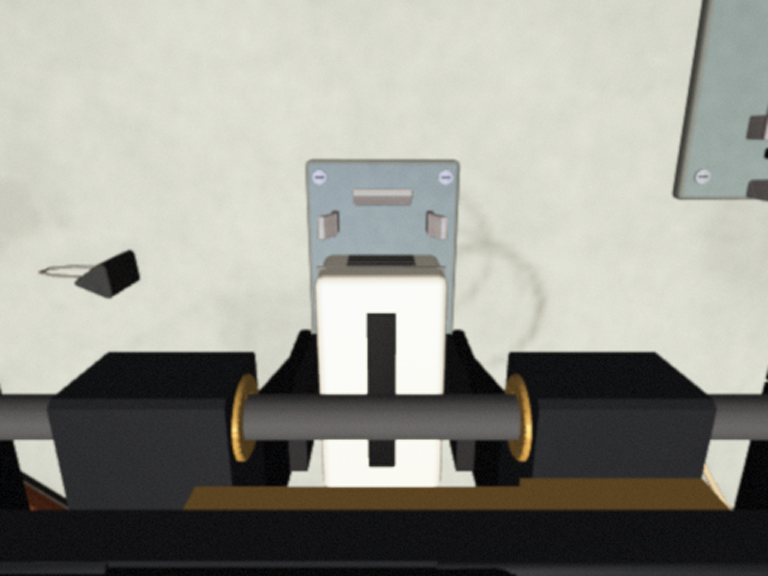

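The bar logger is held, its bar running from row 314 to row 466 at column 381. The reject plate's far edge is at row 160 (corners (307,160), (459,161)), with screws at (319,177) and (446,177).

```bash
python3 - <<'E'
from h import *
a=np.load("C4.npy");C=(calibration("wrist"),a[:9].reshape(3,3),a[9:])
f=lambda P:(np.array(P)+.5)/1.5-.5
s=ctrl.get_state();M=R.from_rotvec(s['tool_rot']);z=s['position'][2]+.023
for n,P,h in(("bartop",(381,314),z),("barbot",(381,466),z),("edge",(382,277),z),("cL",(307,160),.01),("cR",(459,161),.01),("sL",(319,177),.01),("sR",(446,177),.01)):
    w=world(C,f([P]),h)[0];print(n,w.round(4),'tool',M.inv().apply(w-s['position']).round(4))
E
```

```text
bartop [ 0.4068 -0.2262  0.1431] tool [ 0.0252 -0.0013 -0.023 ]
barbot [ 0.4163 -0.2788  0.1431] tool [-0.0282 -0.0014 -0.023 ]
edge [ 0.4051 -0.2148  0.1431] tool [ 0.0367 -0.0009 -0.023 ]
cL [ 0.3613 -0.1964  0.01  ] tool [ 0.0627 -0.0408  0.1101]
cR [ 0.4414 -0.1825  0.01  ] tool [0.062  0.0406 0.1101]
sL [ 0.3689 -0.2041  0.01  ] tool [ 0.0538 -0.0347  0.1101]
sR [ 0.4364 -0.1919  0.01  ] tool [0.0536 0.0339 0.1101]
```

Emit:
apply_moves(
  dp=[
    [-0.001, 0.0005, 0.024],
    [0, 0, 0.024],
    [0, 0, 0.022],
    [0, 0, 0.01],
    [0, 0, 0.01],
    [0, 0, 0.008],
    [0, 0, 0.003],
    [0, 0, 0],
    [0, 0, 0],
    [0, 0, 0],
  ],
  twist=[
    [0, 0, 0],
    [0, 0, 0],
    [0, 0, 0],
    [0, 0, 0],
    [0, 0, 0],
    [0, 0, 0],
    [0, 0, 0],
    [0, 0, 0],
    [0, 0, 0],
    [0, 0, 0],
  ],
  fingers=[1, 1, 1, 1, 1, 1, 1, 1, 1, 1],
)

```text
time: 14.65
position: [0.4138, -0.253, 0.02]
tool_rot: [2.01, 2.411, 0.0]
ft_force: [0.6, 0.2, -1.2]
grip_width: 0.452
grip_force: 20.0
```

```bash
python3 -c "
from h import *
where()"
```

```text
14.65 p [ 0.4138 -0.253   0.02  ] yaw 100.4 tilt [ 0.0021 -0.0016] F [ 0.6  0.2 -1.2] grip 39.3 20.0 q [ 0.94  0.21 -0.48  2.05  0.13  0.9   0.57]
```

Emit:
apply_moves(
  dp=[
    [0, 0, 0.002],
    [0, 0, 0.001],
    [0, 0, 0],
  ],
  twist=[
    [0, 0, 0],
    [0, 0, 0],
    [0, 0, 0],
  ],
  fingers=[1, 1, 1],
)

```text
time: 14.95
position: [0.4136, -0.2529, 0.017]
tool_rot: [2.01, 2.412, -0.0]
ft_force: [-1.7, 0.6, 4.0]
grip_width: 0.456
grip_force: 20.0
```

Emit:
apply_moves(
  dp=[
    [0, 0, 0],
    [0, 0, 0],
    [0, 0, 0],
    [0, 0, 0],
    [0, 0, 0],
    [0, 0, -0.02],
    [0, 0, -0.04],
    [0, 0, -0.05],
    [0, 0, 0],
    [0, 0, 0],
  ],
  twist=[
    [0, 0, 0],
    [0, 0, 0],
    [0, 0, 0],
    [0, 0, 0],
    [0, 0, 0],
    [0, 0, 0],
    [0, 0, 0],
    [0, 0, 0],
    [0, 0, 0],
    [0, 0, 0],
  ],
  fingers=[0, 0, 0, 0, 0, 0, 0, 0, 0, 0],
)

```text
time: 15.95
position: [0.4141, -0.2533, 0.1277]
tool_rot: [2.009, 2.409, -0.0]
ft_force: [-1.4, -0.1, -0.4]
grip_width: 0.999
grip_force: 0.0
```

```bash
python3 - <<'E'
from h import *
where();C=cam("wrist");im=get_image("wrist");save(im,"nest2",100,420,60,384,1.8)
# post
y=np.radians(100.4);Y=np.array([np.cos(y),np.sin(y)]);X=np.array([np.sin(y),-np.cos(y)]);P=np.array([.5935,-.0270])
g=P-.1*X;print('grip',g,'end',P+.1*Y)
plan((.45,-.15,.16,145,5),(g[0],g[1],.14,190.4,6))
E
```

```text
15.95 p [ 0.4141 -0.2533  0.1277] yaw 100.4 tilt [ 0.0035 -0.0032] F [-1.4 -0.1 -0.4] grip 86.9 0.0 q [ 0.98  0.06 -0.5   1.96  0.04  1.12  0.65]
grip [ 0.49514285 -0.04505191] end [0.57544809 0.07135715]
0.45 -0.15 0.16 145 5 
 [[0.0189, 0.011, -0.0068], [0.0169, 0.0138, -0.0068], [0.0146, 0.0162, -0.0067], [0.0119, 0.0183, -0.0067], [0.0089, 0.0199, -0.0068]] 
 [[0.0, 0.0, -0.156], [0.0, 0.0, -0.156], [-0.0, 0.001, -0.156], [0.0, 0.0, -0.156], [-0.0, 0.001, -0.155]]
0.49514285291866145 -0.045051914525056 0.14 190.4 6 
 [[0.0039, 0.0186, 0.0033], [0.0014, 0.019, 0.0033], [-0.0012, 0.019, 0.0034], [-0.0036, 0.0187, 0.0033], [-0.0061, 0.018, 0.0034], [-0.0084, 0.0171, 0.0033]] 
 [[0.0, -0.0, -0.132], [0.0, -0.0, -0.132], [0.0, -0.0, -0.132], [0.0, -0.0, -0.132], [0.0, -0.0, -0.132], [0.0, -0.0, -0.132]]
```

View pics/nest2.png

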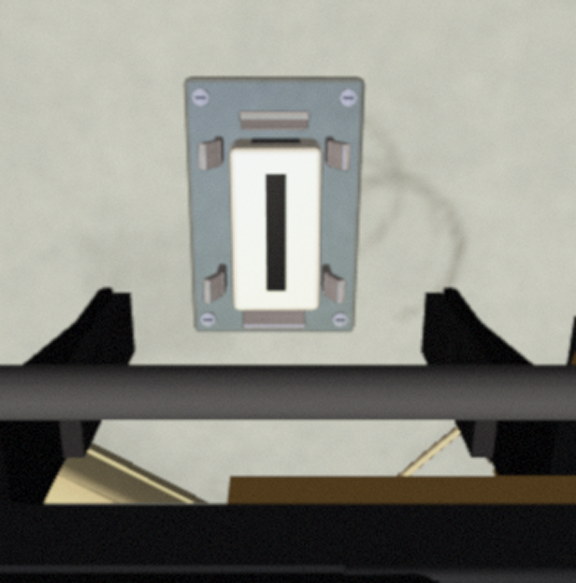

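The bar logger lies flat inside all the guides of the reject nest, its bar centred at (275,232). Next is the lever.

Emit:
apply_moves(
  dp=[
    [0.019, 0.011, -0.007],
    [0.017, 0.014, -0.007],
    [0.015, 0.016, -0.007],
    [0.012, 0.018, -0.007],
    [0.009, 0.02, -0.006],
    [0.005, 0.018, 0],
    [0.003, 0.019, 0],
  ],
  twist=[
    [0, 0, -0.142],
    [0, 0, -0.142],
    [0, 0, -0.142],
    [0, 0, -0.142],
    [0, 0, -0.142],
    [0, 0, -0.142],
    [0, 0, -0.142],
  ],
  fingers=[0, 0, 0, 0, 0, 0, 0],
)

```text
time: 16.7
position: [0.4663, -0.1144, 0.1587]
tool_rot: [-0.608, -3.081, -0.0]
ft_force: [0.2, 0.8, -0.6]
grip_width: 0.997
grip_force: 0.0
```

```bash
python3 - <<'E'
from h import *
where();plan((.4952,-.0451,.15,190.4,5))
E
```

```text
16.7 p [ 0.4663 -0.1144  0.1587] yaw 157.7 tilt [-0.0016  0.0004] F [ 0.2  0.8 -0.6] grip 86.7 0.0 q [ 0.84  0.03 -0.66  1.92  0.02  1.19  1.35]
0.4952 -0.0451 0.15 190.4 5 
 [[-0.0001, 0.015, 0.0017], [-0.0018, 0.0149, 0.0017], [-0.0035, 0.0146, 0.0018], [-0.0051, 0.0142, 0.0017], [-0.0067, 0.0134, 0.0018]] 
 [[0.0, -0.0, -0.114], [0.0, -0.0, -0.114], [0.0, -0.001, -0.114], [0.0, -0.0, -0.115], [0.0, -0.001, -0.114]]
```

Emit:
apply_moves(
  dp=[
    [0, 0.015, 0.002],
    [-0.002, 0.015, 0.002],
    [-0.0035, 0.0145, 0.002],
    [-0.005, 0.014, 0.002],
    [-0.007, 0.0135, 0.002],
    [0, 0, 0],
    [0, 0, 0],
  ],
  twist=[
    [0, 0, -0.114],
    [0, 0, -0.114],
    [0, 0, -0.114],
    [0, 0, -0.115],
    [0, 0, -0.114],
    [0, 0, 0],
    [0, 0, 0],
  ],
  fingers=[0, 0, 0, 0, 0, 0, 0],
)

```text
time: 17.4
position: [0.4958, -0.0466, 0.1491]
tool_rot: [0.272, -3.128, 0.0]
ft_force: [0.1, -0.0, 0.2]
grip_width: 0.999
grip_force: 0.0
```

```bash
python3 - <<'E'
from h import *
where();C=cam("wrist");im=get_image("wrist");np.save("im5.npy",im);np.save("C5.npy",np.r_[C[1].ravel(),C[2]])
p=pix(C,[[.4952,-.0451,.088]])[0];print(p);u,v=p.astype(int)
m=np.zeros(im.shape[:2],bool);b=np.s_[max(v-35,0):v+35,u-40:u+40];m[b]=im[b].max(2)<55
rect(C,m,.088,20)
plan((.4952,-.0451,.053,190.4,3))
E
```

```text
17.4 p [ 0.4958 -0.0466  0.1491] yaw -170.1 tilt [-0.0015 -0.0003] F [ 0.1 -0.   0.2] grip 86.9 0.0 q [ 0.76  0.1  -0.75  1.89  0.07  1.18  1.73]
[256.14465955 201.29528769]
[489.3 -46.6] [25.4 13.6] 9.9 px [256. 193.]
0.4952 -0.0451 0.053 190.4 3 
 [[0.0001, 0.0007, 0.0321], [0.0001, 0.0008, 0.0321], [0.0, 0.0007, 0.0322]] 
 [[-0.0, -0.0, -0.003], [-0.0, -0.001, -0.003], [-0.0, -0.0, -0.003]]
```

Emit:
apply_moves(
  dp=[
    [0, 0, 0.032],
    [0, 0, 0.032],
    [0, 0, 0.032],
    [0, 0, 0],
    [0, 0, 0],
    [0, 0, 0],
    [0, 0, 0],
    [0, 0, 0],
    [0, 0, 0],
    [0, 0, 0],
  ],
  twist=[
    [0, 0, 0],
    [0, 0, 0],
    [0, 0, 0],
    [0, 0, 0],
    [0, 0, 0],
    [0, 0, 0],
    [0, 0, 0],
    [0, 0, 0],
    [0, 0, 0],
    [0, 0, 0],
  ],
  fingers=[0, 0, 0, 0, 1, 1, 1, 1, 1, 1],
  newtons=25,
)

```text
time: 18.45
position: [0.4971, -0.0466, 0.0547]
tool_rot: [-0.275, 3.128, -0.002]
ft_force: [-0.2, -0.8, 0.6]
grip_width: 0.541
grip_force: 0.0
```

Emit:
apply_moves(
  dp=[
    [0, 0, 0],
    [0, 0, 0],
    [0, 0, 0],
    [0, 0, 0],
    [0, 0, 0],
    [0, 0, 0],
    [0, 0, 0],
  ],
  twist=[
    [0, 0, 0],
    [0, 0, 0],
    [0, 0, 0],
    [0, 0, 0],
    [0, 0, 0],
    [0, 0, 0],
    [0, 0, 0],
  ],
  fingers=[1, 1, 1, 1, 1, 1, 1],
)

```text
time: 19.15
position: [0.4967, -0.0457, 0.0543]
tool_rot: [-0.276, 3.129, -0.0]
ft_force: [-1.0, 2.5, 1.1]
grip_width: 0.171
grip_force: 25.0
```

```bash
python3 -c "
from h import *
where()"
```

```text
19.15 p [ 0.4967 -0.0457  0.0543] yaw -169.9 tilt [ 0.0007 -0.    ] F [-1.   2.5  1.1] grip 14.9 25.0 q [ 0.72  0.23 -0.74  1.99  0.18  0.99  1.64]
```

Emit:
apply_moves(
  dp=[
    [-0.0005, 0.01, 0],
    [-0.0005, 0.01, 0],
    [-0.0005, 0.01, 0],
    [-0.0005, 0.01, 0],
    [-0.0005, 0.01, 0],
    [-0.0005, 0.01, 0],
    [-0.0005, 0.01, 0],
    [-0.0005, 0.01, 0],
  ],
  twist=[
    [0, 0, 0.1],
    [0, 0, 0.1],
    [0, 0, 0.1],
    [0, 0, 0.1],
    [0, 0, 0.1],
    [0, 0, 0.1],
    [0, 0, 0.1],
    [0, 0, 0.1],
  ],
  fingers=[1, 1, 1, 1, 1, 1, 1, 1],
)

```text
time: 19.95
position: [0.5122, 0.0297, 0.0542]
tool_rot: [-0.97, -2.985, 0.005]
ft_force: [-7.6, 1.2, 7.3]
grip_width: 0.176
grip_force: 25.0
```

```bash
cat >> h.py <<'E'
def lever():
    where();d=np.array(ctrl.get_state()['position'][:2])-[.5935,-.0270]
    print('r',np.linalg.norm(d).round(4),'lever deg',((190.4-np.degrees(np.arctan2(d[1],d[0])))%360).round(2))
E
python3 -c "
from h import *
lever()"
```

```text
19.95 p [0.5122 0.0297 0.0542] yaw 144.0 tilt [-0.0036 -0.0021] F [-7.6  1.2  7.3] grip 15.3 25.0 q [ 0.5   0.25 -0.67  1.95  0.19  1.    0.68]
r 0.0991 lever deg 45.3
```

Emit:
apply_moves(
  dp=[
    [-0.0005, 0.0097, 0],
    [-0.0005, 0.0097, 0],
    [-0.0005, 0.0097, 0],
    [-0.0005, 0.0097, 0],
    [-0.0005, 0.0097, 0],
    [-0.0005, 0.0097, 0],
    [-0.0005, 0.0097, 0],
    [-0.0005, 0.0097, 0],
    [0, 0, 0],
    [0, 0, 0],
  ],
  twist=[
    [0, 0, 0.097],
    [0, 0, 0.097],
    [0, 0, 0.097],
    [0, 0, 0.097],
    [0, 0, 0.097],
    [0, 0, 0.097],
    [0, 0, 0.097],
    [0, 0, 0.097],
    [0, 0, 0],
    [0, 0, 0],
  ],
  fingers=[1, 1, 1, 1, 1, 1, 1, 1, 1, 1],
)

```text
time: 20.95
position: [0.5768, 0.0713, 0.0542]
tool_rot: [-2.022, -2.401, 0.003]
ft_force: [-6.6, 4.0, 5.9]
grip_width: 0.177
grip_force: 25.0
```

```bash
python3 -c "
from h import *
lever()
C=cam('top');im=get_image('top');save(im,'topend',120,350,120,260,3.4)
C=cam('wrist');np.save('C6.npy',np.r_[C[1].ravel(),C[2]]);im=get_image('wrist');save(im,'wend',0,512,0,384,1.5)
print(pix(C,[[.5935,-.027,.048]])*1.5)"
```

```text
20.95 p [0.5768 0.0713 0.0542] yaw 99.8 tilt [-0.003   0.0004] F [-6.6  4.   5.9] grip 15.4 25.0 q [ 0.29  0.37 -0.54  1.79  0.22  1.04 -0.16]
r 0.0998 lever deg 90.78
[[381.93911631 564.40173116]]
```

View pics/topend.png

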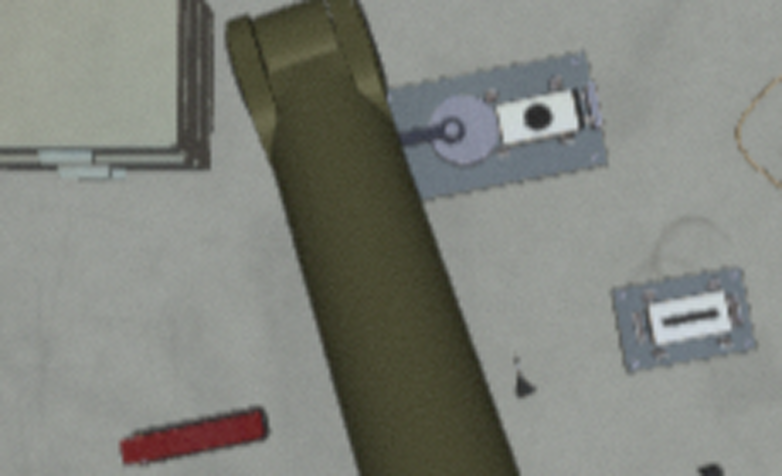

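The top view shows the lever pointing straight away from the nest with the cam against the round logger at (538,117), which is pressed to the stop. The bar logger is in the reject nest at (690,318) and the stapler is unmoved. The arm hides the tape roll, but no move went near it.

```bash
python3 -c "
from h import *
lever();print(ctrl.close_job())"
```

```text
21.05 p [0.5767 0.0713 0.0542] yaw 99.8 tilt [-0.0029  0.0005] F [-5.3  5.1  4.6] grip 15.0 25.0 q [ 0.29  0.37 -0.54  1.79  0.22  1.04 -0.16]
r 0.0997 lever deg 90.71
the job is handed in; nothing more can be done
None
```

The job is handed in at 21 s: the round-tag logger is clamped in the cam nest, the bar-tag logger lies in the reject nest, and the gripper still holds the lever at its highest lift (measured about 91° from its start).

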